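# Pass the vial rack through the self-closing gate

## Robot

A 6-joint arm with a two-finger parallel gripper is mounted at the origin on a cart in front of the work surface, level with it; the furniture and walls round the work are solid. World frame = base frame: x ahead of the robot, y to its left, z up, the work surface at z = 0. Lengths are in m, angles in degrees, forces in N, time in s.
With the tool pointing down it reaches from about 0.25 to 0.725 m from the base axis. Payload 9.7 kg.
Tool frame: the origin (TCP) lies midway between the tips of the shut fingers; the grasp point (between the pads) lies 19 mm behind it; z points along the fingers, y is the line along which they close (so a half turn about z gives the same grasp; the last joint's range is limited). The gripper opens to 85 mm and grips with 20 to 120 N. Pads are 22 mm wide; open, the fingers measure 114 mm over their backs; the gripper's body (76 mm by 85 mm) begins 54 mm behind the grasp point. The pads swing forward as they close: fully open they stand 13 mm farther back than shut.
Start: joints at [-66.75, 4.979, 10.078, 95.1, 0, 90], TCP at [0.217, -0.505, 0.231] pointing down, gripper open.
Joint ranges: [-179.16, 179.16], [-48.56, 103.87], [-65.8, 70.77], [-126.05, 130.52], [-82.76, 87.17], [-180, 180]. Speed limits (degrees/s): [127.2, 127.2, 147.25, 180, 180, 180].

## Interface

Orientations are given as [roll, pitch, yaw] about the fixed x, y, z axes, in that order (R = Rz(yaw) Ry(pitch) Rx(roll)).
In Python, from workcell import bot gives the robot as it stands. The module is installed in compiled form; this text tells all that it offers.
- The arm moves only by the tool send_rows, never from a script. Its argument "moves" is one flat list of numbers, 7 for each row, row after row: the shift along the world's x, y, z normalised to -1 to 1, where 1 is 0.025 m, then the turn, a rotation vector about the world's x, y, z normalised to -1 to 1, where 1 is 0.15 rad, then the closure, from -1 (fully open) to 1 (shut), so that 0 is half open. A call has 1 to 8 rows; each row shifts and turns the commanded pose from where the row before left it; what a row does not reach is not made up. A row lasts 1/8 s, in which the tool goes at most 62.5 mm and 10.7 degrees, less where a joint would pass 70% of its speed; a pose out of reach is approached as far as the arm can. A call with a number of a shift or a turn outside -1 to 1 is refused whole. A call with a gripper value outside its range is refused whole. The fingers move at their own pace and stop on an object; "squeeze" is the grip in N (left out, the last holds). Time passes only in rows, so rows that do not move let the fingers close. It gives the time, the measured TCP pose, the force, the opening and the grip force at its end, in the units of the state.
- bot.get_obs(): the state, without advancing time (a new reading comes with each control period).
- bot.camera(name): name is "scene" or "side" or "wrist"; returns a dict with "color" (384x512x3 uint8, red, green, blue), "camera_matrix" (3x3 intrinsics, pixels), "R" (3x3) and "t" (3): a world point X has camera coordinates R X + t. Camera axes: x right, y down, z forward; pixel columns grow to the right and rows downward; lengths in m; the calibration is good to about 2 mm. A picture is of the moment at which its call begins. There is no depth.
- bot.job_done(): hands the job in; it is judged then, once.
Trained networks look in the newest picture that a camera, given by its name, has taken for a name from the list of things; names that differ only in an ending like _2 or _b are one class to them, and where a whole thing is asked for, a point or a joint stands for the part that bears it (a point fixed in the world has none). Each returns a list of dicts, best first, with "p" (0 to 1); they miss things now and then, are a little off and sometimes report something else, mostly with a low value. They report only what shows in the picture. A call takes as long as a camera call.
- bot.boxes_of(camera, query): "extent" ([left, top, right, bottom] in pixels, round what is visible of it).
- bot.trace(camera, query): "region" (384x512 bool, what is visible of it) and "extent" ([left, top, right, bottom] in pixels, round what is visible of it).
- bot.landmark_of(camera, query): "pixel" ([column, row] in pixels: a listed point, or the origin of a listed thing).
The state is a dict: "time": time; "q": joint angles; "qd": joint speeds; "joint_efforts": joint torques, N m; "ee_pos": TCP position; "tcp_rot": TCP orientation; "wrist_force": force on the tool from outside, world axes, zero at the start; "torque": the same for the moment, N m; "opening": finger opening in m; "grasp_force": force on a finger pad.
Only numpy, scipy, OpenCV 4.12 (cv2) and the standard library are available. Lean on these libraries where they do the work, as an engineer would, in place of code of your own. Each camera call takes 0.05 s, during which the arm holds its last target. There are 200 camera calls.

## Task

Tip the chute's spring-loaded side gate outward with one fingertip and hold it open while you push the vial rack by its back plate along the chute, past the gate's tab, steadily and fully home against the end stop; then take the hand away so that the gate swings shut behind the vials. Push only: do not pick up, tip or shove the rack at speed, do not let the rack and the gate touch, and leave the other things on the worktop where they are.

Things in the scene. Friction and masses are not known exactly. Their poses are not given: they have to be found in the camera images.
- chute: Metal chute fixed to the worktop: 4 mm base plate, two low rails (tops 22 mm above the worktop, inner faces at local x = -35.5 and +35.5 mm). Origin on the worktop under the lane's middle line, z up. The rack travels along local -y, from the open end (y = +185 mm) to the end stop. The gate is on the -x side, which faces the robot. Chute position and yaw vary.
- chute_stop (a point): Lane-side face of the chute's end stop, middle of its top edge, 38 mm above the worktop, at chute y = -117 mm. The rack is home when its front touches this face.
- gate (a joint): Gate hinge, rad: 0 = shut (flap upright), growing as the flap tips outward, to the chute's -x; stop at 1.3. Axis parallel to the lane at chute x = -47 mm, z = 14 mm. A damped spring always swings it shut (at 20 mm above the axis 2.5 N starts it, 3.5 N at 1 rad); it stays open only while held. The tab clears the rack from 0.75 on; above 1.1 a finger 15 mm above the axis slips over the flap.
- gate_edge (a point): Middle of the gate flap's top edge; moves with the gate. The flap is a flat steel plate, 225 mm long (chute y = -50 to +175 mm), 3 mm thick, 48 mm high, hinged along its lower edge beside the lane. Shut, this edge is 62 mm above the worktop and the flap's inner face at chute x = -45.5 mm.
- gate_tab (a point): Free end of the stop tab that stands out from the flap's inner face over the lane; moves with the gate. Tab: 4 mm thick, at chute y = -35 mm, 16 mm high (34 to 50 mm above the worktop when shut), reaching from the flap to chute x = -14 mm. Shut, it blocks the rack; once the rack is home it drops in behind the vial block, over the rack's tongue.
- rack: Loose white plastic rack, 0.25 to 0.55 kg, in the chute with 2.5 mm play each side. Vial block 70 long, 66 wide, 46 mm high with four capped vials fixed in it (tops 66 mm above its underside); behind it (+y) a 6 mm high tongue and an upright push plate. Origin: centre of the block's underside, 4 mm above the worktop; axes as the chute's; front at y = -35 mm. Home: origin at chute y = -82 mm.
- push_plate (a point): Centre of the back face of the rack's push plate (66 wide, 6 thick, 50 mm high), 85 mm behind the rack's origin and 29 mm above the worktop: push here, towards the chute's -y. At the start it is at chute y = 110 to 140 mm (rack's front 23 to 53 mm short of the tab); with the rack home, at +3 mm.
- vial_5: loose vial with a screw cap, 28 mm wide, 60 mm tall, standing beyond the chute; bystander, leave it alone; origin at the centre of its underside
- vial_3: a second loose vial, 28 mm wide, 60 mm tall, standing beyond the chute; bystander, leave it alone; origin at the centre of its underside
- spare_cap_1: loose bottle cap, 53 mm wide, 25 mm tall, beyond the chute's stop end; bystander, leave it alone; origin at the centre of its underside
- timer: small kitchen-type timer lying past the end stop, 58x64x18 mm; bystander, leave it alone; origin at the centre of its underside
- tweezers: tweezers lying on the near side of the chute, 125 mm long, 9 mm high; bystander, leave it alone; origin at the centre of its underside
- syringe_filter_1: small disc-shaped syringe filter, 26 mm wide, 18 mm tall, near the stop end on the near side; bystander, leave it alone; origin at the centre of its underside

How it is judged:
By the outcome, as a careful person would: the job done as asked, in the order asked, and still so for the second after the job is handed in, with the robot touching nothing.
It also fails if it takes over 40 s, if anything falls off the work surface, if the arm or the gripper's body presses on something with over 40 N, if the wrist force passes 120 N, or if a joint passes its speed limit or range.

## Working session

There is one attempt and no reset: what is moved stays moved. The work goes in short steps, Python scripts to look and compute and a tool call to move; the robot and the scene stay as the last step left them, time stands still between calls to the robot, and variables do not carry over. Pictures are saved under pics/ and viewed, at most 10 in all, crops included, and the job is handed in when it is done.

Besides the shell and the picture viewer there is one more tool, called after "Emit:" as name(argument=value, ...), one argument or row to a line, values as JSON. send_rows: Moves the arm, as the interface text tells. Its arguments: {"type":"object","properties":{"moves":{"type":"array"},"squeeze":{"type":"number"}},"required":["moves"]}

```bash
mkdir -p pics; cat > h.py <<'E'
import numpy as np, cv2
from workcell import bot
def ray(c,px):
    K,R,t=map(np.array,(c["camera_matrix"],c["R"],c["t"]))
    d=R.T@np.linalg.solve(K,[px[0],px[1],1.]); o=-R.T@t
    return o,d
def atz(c,px,z):
    o,d=ray(c,px); return o+d*(z-o[2])/d[2]
def proj(c,X):
    p=np.array(c["camera_matrix"])@(np.array(c["R"])@np.array(X)+np.array(c["t"])); return p[:2]/p[2]
E
python3 - <<'E'
from h import *
o=bot.get_obs(); print({k:np.round(v,3) for k,v in o.items()})
ims=[]
for n in("scene","side"):
    c=bot.camera(n); ims.append(c["color"]); cv2.imwrite(f"pics/{n}0.png",cv2.cvtColor(c["color"],cv2.COLOR_RGB2BGR))
    print(n,"cam at",np.round(-np.array(c["R"]).T@np.array(c["t"]),3))
    for q,z in(("chute",0),("chute_stop",.038),("gate_edge",.062),("gate_tab",.042),("push_plate",.029),("rack",.004),("vial_5",0),("spare_cap_1",0),("timer",0),("tweezers",0),("syringe_filter_1",0)):
        for r in bot.landmark_of(n,q)[:2]:
            print(q,round(r["p"],2),np.round(r["pixel"],1),np.round(atz(c,r["pixel"],z),4))
E
```

```text
{'time': np.float64(0.0), 'q': array([-6.6748e+01,  5.0110e+00,  1.0033e+01,  9.5099e+01,  1.0000e-03,
        9.0000e+01]), 'qd': array([ 0.001, -0.058, -0.02 , -0.018,  0.025,  0.032]), 'joint_efforts': array([-1.0000e-03, -5.2038e+01,  4.6481e+01,  1.6000e-02, -0.0000e+00,
        0.0000e+00]), 'ee_pos': array([ 0.217, -0.505,  0.231]), 'tcp_rot': array([-1.79924e+02, -1.00000e-03,  2.32520e+01]), 'wrist_force': array([ 1.125,  0.172, -0.392]), 'torque': array([-0.025, -0.024,  0.008]), 'grasp_force': np.float64(0.0), 'opening': np.float64(0.086)}
scene cam at [ 0.13  -0.941  0.405]
chute 0.9 [254.3 230.2] [ 0.5804 -0.2922  0.    ]
chute 0.36 [281.4 222.7] [ 0.663 -0.296  0.   ]
chute_stop 0.74 [301.5 234. ] [ 0.6146 -0.4255  0.038 ]
chute_stop 0.39 [267.5 218.1] [ 0.6007 -0.3182  0.038 ]
gate_edge 0.67 [226.5 209.1] [ 0.5183 -0.265   0.062 ]
gate_tab 0.57 [267.5 222.4] [ 0.5817 -0.3438  0.042 ]
push_plate 0.96 [216.8 213.5] [ 0.5213 -0.2103  0.029 ]
rack 0.86 [246.6 225.2] [ 0.5754 -0.2652  0.004 ]
vial_5 0.73 [284.7 222.9] [ 0.6694 -0.3016  0.    ]
vial_5 0.72 [265.9 225.5] [ 0.
[... 450 characters left out ...]
stop 0.91 [300.2 229.8] [ 0.6266 -0.4112  0.038 ]
gate_edge 0.84 [207.9 205.2] [ 0.5113 -0.2609  0.062 ]
gate_tab 0.74 [261.2 219.3] [ 0.5848 -0.3415  0.042 ]
gate_tab 0.23 [246.3 230.4] [ 0.5396 -0.3576  0.042 ]
push_plate 0.66 [205.9 204.1] [ 0.5354 -0.2009  0.029 ]
rack 0.72 [236.3 277.3] [ 0.4752 -0.4227  0.004 ]
rack 0.68 [236.3 225. ] [ 0.5641 -0.2781  0.004 ]
vial_5 0.63 [266.7 209.4] [ 0.6569 -0.2575  0.    ]
spare_cap_1 0.79 [313.1 222.6] [ 0.704  -0.3613 -0.    ]
spare_cap_1 0.3 [283.7 218.7] [ 0.6634 -0.3118  0.    ]
timer 0.89 [328.9 265.5] [ 0.6312 -0.4886  0.    ]
tweezers 0.63 [236.3 276.7] [ 0.4785 -0.4171  0.    ]
syringe_filter_1 0.44 [281.3 287.6] [ 0.5254 -0.486   0.    ]
```

```bash
python3 - <<'E'
import cv2
a=[cv2.resize(cv2.imread(f"pics/{n}0.png")[170:310,150:360],None,fx=3.8,fy=3.8,interpolation=cv2.INTER_CUBIC) for n in("scene","side")]
for n,i in zip("ab",a): cv2.imwrite(f"pics/crop_{n}.png",i)
E
```

```text
(no output)
```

View pics/crop_a.png

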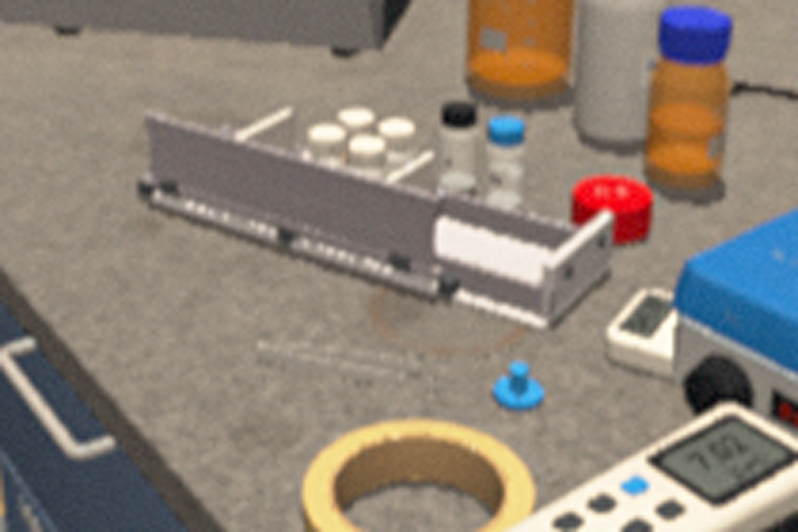

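View pics/crop_b.png

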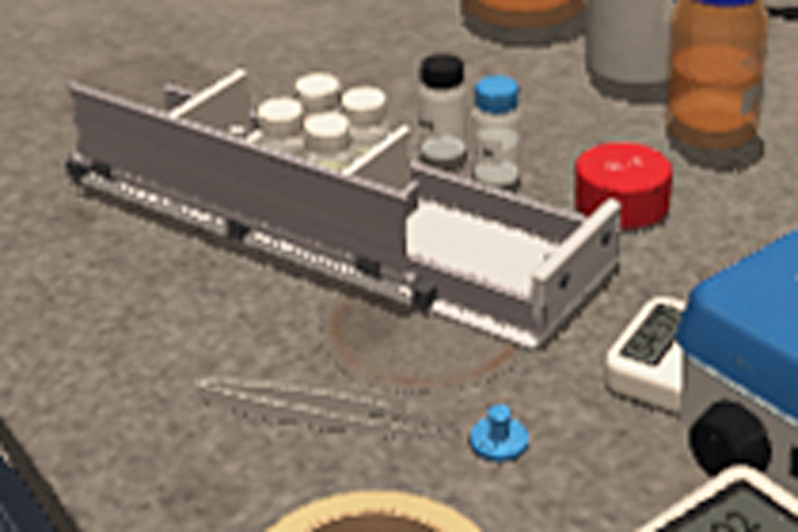

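Both crops show the chute running from upper left to lower right. The gate is shut and its tab stands in front of the rack; the push plate is near side-picture pixel (206,200) and the stop near (302,235). The tweezers and the blue filter lie on the near side. Next I fit the chute pose.

```bash
cat >> h.py <<'E'
from scipy.optimize import least_squares
L={"chute":(0,0,0),"chute_stop":(0,-.117,.038),"gate_edge":(-.047,.0625,.062),"gate_tab":(-.014,-.035,.042)}
def w(p,X):
    c,s=np.cos(p[2]),np.sin(p[2]); X=np.asarray(X,float)
    return np.array([p[0]+c*X[0]-s*X[1],p[1]+s*X[0]+c*X[1],X[2]])
def loc(p,X):
    c,s=np.cos(p[2]),np.sin(p[2]); d=np.asarray(X[:2])-p[:2]
    return np.array([c*d[0]+s*d[1],-s*d[0]+c*d[1]])
def fit(obs,p0=(.577,-.297,.36)):   # obs: (cam,pixel,localpoint,weight)
    f=lambda p:np.concatenate([(proj(c,w(p,X))-px)*k for c,px,X,k in obs])
    return least_squares(f,p0,loss="soft_l1",f_scale=1.5)
E
python3 - <<'E'
from h import *
obs=[];lab=[];cams={}
cor={"scene":[((148,117),(-.047,.175,.062)),((438,200),(-.047,-.05,.062))],"side":[((72,88),(-.047,.175,.062)),((415,187),(-.047,-.05,.062))]}
for n in("scene","side"):
    c=cams[n]=bot.camera(n)
    for q in L:
        r=bot.landmark_of(n,q)
        if r: obs.append((c,r[0]["pixel"],L[q],.7));lab.append((n,q))
    for px,X in cor[n]: obs.append((c,np.array(px)/3.8+[150,170],X,1));lab.append((n,X))
s=fit(obs);p=s.x;print(np.round(p,4),np.degrees(p[2]))
for l,(c,px,X,k) in zip(lab,obs): print(l,np.round(proj(c,w(p,X))-px,1))
# rack along the lane
ro=[]
for n,c in cams.items():
    r=bot.landmark_of(n,"push_plate")[0]; ro.append((c,r["pixel"]));print(n,r["p"],np.round(loc(p,atz(c,r["pixel"],.029)),4))
# plate top near corner/far corner by eye, z=.054
for n,pxs in(("scene",((238,138),(291,112))),("side",((170,118),(243,73)))):
    for a in pxs: print(n,"plate top",np.round(loc(p,atz(cams[n],np.array(a)/3.8+[150,170],.054)),4))
c=bot.camera("wrist"); print("wristcam",np.round(-np.array(c["R"]).T@np.array(c["t"]),3),np.round(c["R"],2))
np.save("p.npy",p)
E
```

```text
[ 0.5794 -0.3073  0.4026] 23.06898804889921
('scene', 'chute') [1.7 0.2]
('scene', 'chute_stop') [ 5.  -2.5]
('scene', 'gate_edge') [-1.   0.1]
('scene', 'gate_tab') [-0.5 -1.1]
('scene', (-0.047, 0.175, 0.062)) [-0.2 -0.7]
('scene', (-0.047, -0.05, 0.062)) [ 0.5 -0.9]
('side', 'chute') [2.4 1.9]
('side', 'chute_stop') [-0.6  0.2]
('side', 'gate_edge') [ 2.4 -1.1]
('side', 'gate_tab') [-0.8 -0.8]
('side', (-0.047, 0.175, 0.062)) [-0.7  0.1]
('side', (-0.047, -0.05, 0.062)) [-1.9  2.7]
scene 0.65 [-0.0033  0.1274]
side 0.69 [-0.0016  0.1201]
scene plate top [-0.0303  0.1125]
scene plate top [0.0248 0.1106]
side plate top [-0.034   0.1137]
side plate top [0.0286 0.112 ]
wristcam [ 0.294 -0.472  0.373] [[ 0.4  -0.92 -0.  ]
 [-0.87 -0.37  0.32]
 [-0.3  -0.13 -0.95]]
```

Emit:
send_rows(
  moves=[0.92,0.83,0,0,0,0.75,0,0.92,0.83,0,0,0,0.75,0,0.92,0.83,0,0,0,0.75,0,0.92,0.83,0,0,0,0.75,0,0.92,0.83,0,0,0,0.75,0,0.92,0.83,0,0,0,0.75,0,0.92,0.83,0,0,0,0.75,0],
)

```text
time: 2.72
ee_pos: [0.3788, -0.3593, 0.2314]
tcp_rot: [180.0, 0.0, 68.6]
wrist_force: [-0.1, -0.3, -0.2]
opening: 0.0424
grasp_force: 0.0
```

Emit:
send_rows(
  moves=[0.92,0.83,0,0,0,0.75,0,0.92,0.83,0,0,0,0.75,0,0.92,0.83,0,0,0,0.75,0,0.92,0.83,0,0,0,0.75,0,0.92,0.83,0,0,0,0.75,0,0.92,0.83,0,0,0,0.75,0,0.92,0.83,0,0,0,0.75,0,0,0,0,0,0,0,0],
)

```text
time: 3.72
ee_pos: [0.5401, -0.2136, 0.2308]
tcp_rot: [-180.0, -0.0, 113.6]
wrist_force: [-0.2, -0.4, 0.1]
opening: 0.0426
grasp_force: 0.0
```

```bash
python3 - <<'E'
from h import *
p=np.load("p.npy"); o=bot.get_obs(); print(o["time"],o["ee_pos"],o["tcp_rot"],o["opening"],o["q"],o["wrist_force"])
c=bot.camera("wrist"); im=cv2.cvtColor(c["color"],cv2.COLOR_RGB2BGR)
for q,z in(("chute",0),("chute_stop",.038),("gate_edge",.062),("gate_tab",.042),("push_plate",.029),("rack",.004)):
    for r in bot.landmark_of("wrist",q)[:1]: print(q,round(r["p"],2),np.round(r["pixel"],1),np.round(loc(p,atz(c,r["pixel"],z)),4))
def line(a,b,col=(0,0,255)): cv2.line(im,*[tuple(int(round(v)) for v in proj(c,w(p,X))) for X in(a,b)],col,1)
cv2.imwrite("pics/w1raw.png",im)
line((-.0455,.175,.062),(-.0455,-.05,.062)); line((-.0355,.185,.022),(-.0355,-.117,.022),(0,255,0)); line((.0355,.185,.022),(.0355,-.117,.022),(0,255,0)); line((-.033,.12,.054),(.033,.12,.054),(255,0,0));line((-.0355,.185,.004),(.0355,.185,.004),(0,255,255))
cv2.imwrite("pics/w1.png",cv2.resize(im,(800,600)))
E
```

```text
3.725 [ 0.54009015 -0.21359261  0.2307638 ] [-1.79980764e+02 -3.20825994e-02  1.13649189e+02] 0.042625450466548837 [-2.15819861e+01  9.32754813e+00  1.48118814e+01  9.55206571e+01
  8.93772018e-03  4.47688169e+01] [-0.16638787 -0.38277361  0.14361959]
chute_stop 0.59 [249.1 312.9] [-0.0008 -0.1103]
gate_edge 0.88 [215.6 199.9] [-0.04    0.0684]
gate_tab 0.96 [241.  266.9] [-0.012  -0.0326]
push_plate 0.85 [253.4 146. ] [0.0024 0.1246]
rack 0.66 [250.2 207.1] [-0.0008  0.0368]
```

View pics/w1.png

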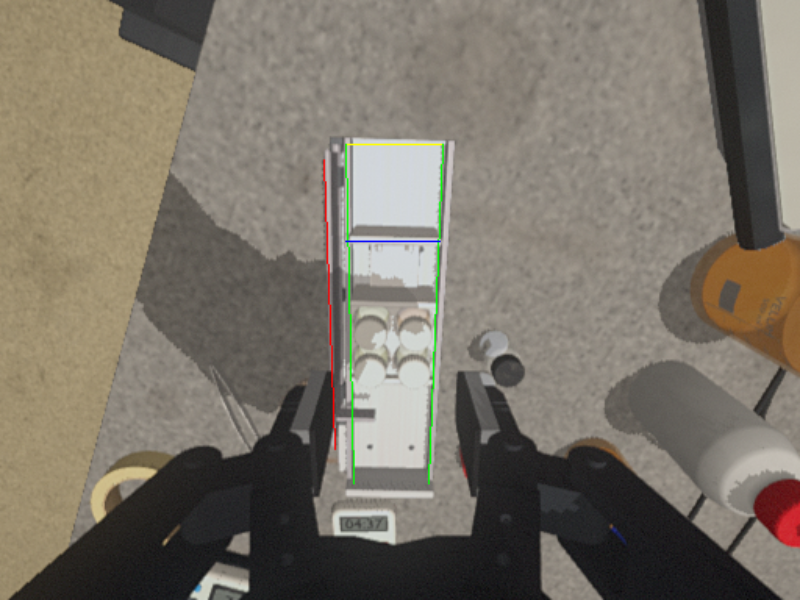

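```bash
python3 - <<'E'
import cv2
im=cv2.imread("pics/w1raw.png")
a=cv2.resize(im[82:182,200:310],None,fx=5,fy=5.8,interpolation=cv2.INTER_CUBIC)
b=cv2.resize(im[240:325,200:310],None,fx=2.2,fy=2.55*2,interpolation=cv2.INTER_CUBIC)
b=cv2.resize(b,(240,580)); cv2.imwrite("pics/w1z.png",cv2.hconcat([a,b])); print(a.shape,b.shape)
E
```

```text
(580, 550, 3) (580, 240, 3)
```

View pics/w1z.png

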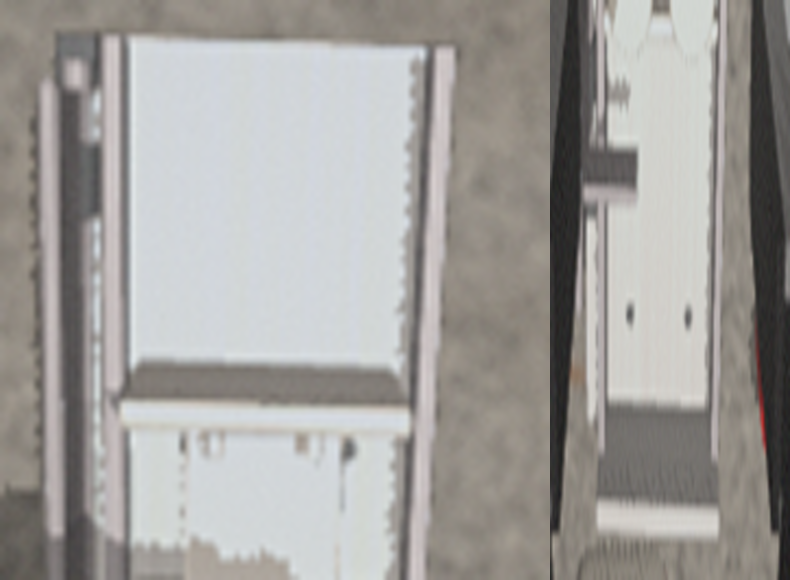

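```bash
python3 - <<'E'
from h import *
c=bot.camera("wrist"); A=lambda u,v:np.array([200+u/5-.4,82+v/5.8-.4]); B=lambda u,v:np.array([200+(u-550)*.4583-.3,240+v*85/580-.4])
F=[(A(48,80),(-.047,.175,.062)),(A(121,40),(-.0355,.185,.022)),(A(430,46),(.0355,.185,.022)),(B(637,185),(-.014,-.033,.05)),(B(657,505),(0,-.117,.038))]
s=fit([(c,px,X,1) for px,X in F]);p=s.x;print(np.round(p,4),np.degrees(p[2]))
for px,X in F: print(X,np.round(proj(c,w(p,X))-px,2))
for a in((122,403),(410,403)): print("plate back top",np.round(loc(p,atz(c,A(*a),.054)),4))
for a in((140,362),(392,366)): print("plate back foot",np.round(loc(p,atz(c,A(*a),.006)),4))
for v in (80,530): print("flap mid",np.round(loc(p,atz(c,A(48 if v==80 else 54,v),.062)),4))
print("rail",np.round(loc(p,atz(c,A(411,560),.022)),4),np.round(loc(p,atz(c,A(121,520),.022)),4))
np.save("p.npy",p); e=bot.get_obs()["ee_pos"]; print("tcp local",loc(p,e))
E
```

```text
[ 0.5765 -0.3052  0.3825] 21.916779094912965
(-0.047, 0.175, 0.062) [-0.32  1.33]
(-0.0355, 0.185, 0.022) [-0.01 -1.29]
(0.0355, 0.185, 0.022) [ 0.62 -0.54]
(-0.014, -0.033, 0.05) [-0.28  0.51]
(0, -0.117, 0.038) [0.04 0.13]
plate back top [-0.0326  0.118 ]
plate back top [0.0311 0.1197]
plate back foot [-0.0325  0.1177]
plate back foot [0.0311 0.1186]
flap mid [-0.0466  0.1763]
flap mid [-0.047   0.0948]
rail [0.0367 0.0794] [-0.0359  0.0864]
tcp local [-0.00153945  0.09745144]
```

The wrist picture puts the push plate's back at chute y = 118.5 mm, with the chute at (0.5765, −0.3052) and yaw 21.9°. The gate is shut. I'm moving behind the plate now.

Emit:
send_rows(
  moves=[-0.335,0.91,0,0,0,-0.1,0,-0.335,0.91,0,0,0,-0.1,0,0,0,-1,0,0,0,0,0,0,-1,0,0,0,0,0,0,-1,0,0,0,0,0,0,-1,0,0,0,0,0,0,-1,0,0,0,0,0,0,0,0,0,0,0],
)

```text
time: 5.12
ee_pos: [0.5211, -0.1692, 0.1047]
tcp_rot: [-179.9, -0.1, 111.7]
wrist_force: [0.5, -0.5, 0.1]
opening: 0.0427
grasp_force: 0.0
```

```bash
python3 - <<'E'
from h import *
p=np.load("p.npy"); o=bot.get_obs(); print(o["time"],o["ee_pos"],loc(p,o["ee_pos"]),o["tcp_rot"],o["opening"])
ims=[]
c=bot.camera("side"); im=cv2.cvtColor(c["color"],cv2.COLOR_RGB2BGR)
a=cv2.resize(im[100:290,130:330],(400,380),interpolation=cv2.INTER_CUBIC)
c=bot.camera("wrist"); b=cv2.resize(cv2.cvtColor(c["color"],cv2.COLOR_RGB2BGR)[60:384,130:386],(300,380))
cv2.imwrite("pics/d1.png",cv2.hconcat([a,b]))
E
```

```text
5.125 [ 0.52111379 -0.16924591  0.10469558] [-0.00063444  0.14681983] [-1.79859097e+02 -1.15025807e-01  1.11734692e+02] 0.04272981755982175
```

View pics/d1.png

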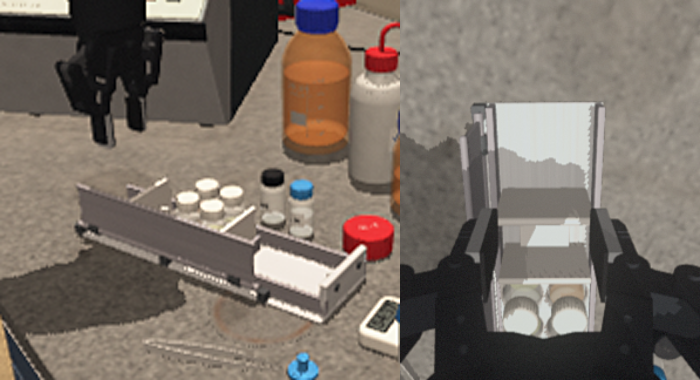

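The picture shows the hand over the lane behind the push plate, fingers astride the middle line and clear of the flap. Descending.

Emit:
send_rows(
  moves=[0,0,-0.8,0,0,0,0,0,0,-0.8,0,0,0,0,0,0,-0.8,0,0,0,0,0,0,-0.5,0,0,0,0,0,0,-0.2,0,0,0,0,0,0,0,0,0,0,0],
)

```text
time: 5.98
ee_pos: [0.5226, -0.1695, 0.0293]
tcp_rot: [180.0, 0.0, 111.8]
wrist_force: [-0.5, 0.8, -0.1]
opening: 0.0425
grasp_force: 0.0
```

Emit:
send_rows(
  moves=[-0.148,-0.06,0,0,0,0,0,-0.148,-0.06,0,0,0,0,0,-0.148,-0.06,0,0,0,0,0,-0.148,-0.06,0,0,0,0,0,-0.148,-0.06,0,0,0,0,0,0,0,0,0,0,0,0],
)

```text
time: 6.72
ee_pos: [0.5037, -0.1769, 0.0288]
tcp_rot: [180.0, 0.0, 111.8]
wrist_force: [2.7, 1.3, -0.8]
opening: 0.0425
grasp_force: 1.2
```

```bash
cat >> h.py <<'E'
def gate(p,th,y=.0625,r=.048):  # mid-thickness top edge
    return (-.047-r*np.sin(th),y,.014+r*np.cos(th))
def gate_angle(p):
    for n in("scene","side","wrist"):
        c=bot.camera(n)
        for q,f in(("gate_edge",lambda t:gate(p,t)),("gate_tab",lambda t:(-.047+.033*np.cos(t)-.028*np.sin(t),-.035,.014+.028*np.cos(t)+.033*np.sin(t)))):
            r=bot.landmark_of(n,q)
            if r and r[0]["p"]>.4:
                ts=np.linspace(0,1.3,131); e=[np.linalg.norm(proj(c,w(p,f(t)))-r[0]["pixel"]) for t in ts]
                i=int(np.argmin(e)); print(n,q,round(r[0]["p"],2),"th",ts[i],"err",round(e[i],1))
def st(p):
    o=bot.get_obs(); print(o["time"],"local",np.round(loc(p,o["ee_pos"]),4),o["ee_pos"].round(4),"F",np.round(o["wrist_force"],1),"open",o["opening"])
E
python3 - <<'E'
from h import *
p=np.load("p.npy"); st(p); gate_angle(p)
c=bot.camera("side"); im=cv2.cvtColor(c["color"],cv2.COLOR_RGB2BGR)
a=cv2.resize(im[130:290,140:340],(500,400),interpolation=cv2.INTER_CUBIC)
c=bot.camera("wrist"); b=cv2.resize(cv2.cvtColor(c["color"],cv2.COLOR_RGB2BGR)[60:384,130:386],(300,400))
cv2.imwrite("pics/e1.png",cv2.hconcat([a,b]))
E
```

```text
6.725 local [-0.0196  0.1462] [ 0.5037 -0.1769  0.0288] F [ 2.7  1.3 -0.8] open 0.042490707004706536
scene gate_edge 0.79 th 0.36 err 0.3
scene gate_tab 0.65 th 0.35000000000000003 err 2.4
side gate_edge 0.64 th 0.35000000000000003 err 1.7
side gate_tab 0.56 th 0.19 err 3.1
```

View pics/e1.png

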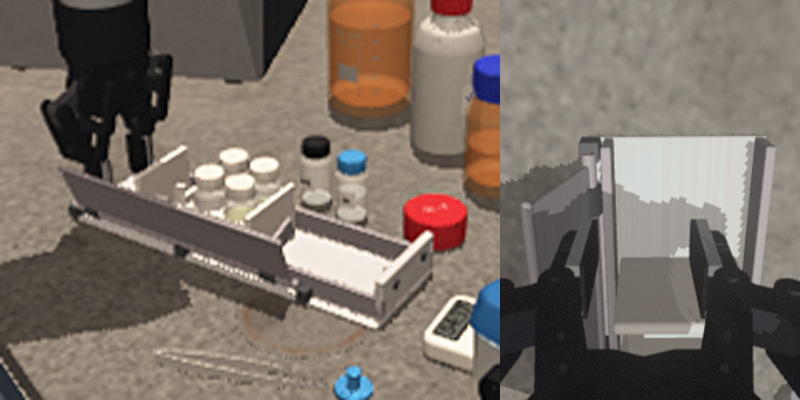

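The flap is tipped about 0.35 rad with the rack untouched, and the inner finger stands behind the plate. Opening further.

Emit:
send_rows(
  moves=[-0.125,-0.05,0,0,0,0,0,-0.125,-0.05,0,0,0,0,0,-0.125,-0.05,0,0,0,0,0,-0.125,-0.05,0,0,0,0,0,0,0,0,0,0,0,0],
)

```text
time: 7.9
ee_pos: [0.4914, -0.182, 0.0291]
tcp_rot: [180.0, 0.0, 111.8]
wrist_force: [3.4, 2.6, 1.0]
opening: 0.0429
grasp_force: 2.1
```

```bash
python3 - <<'E'
from h import *
p=np.load("p.npy"); st(p); gate_angle(p)
E
```

```text
7.9 local [-0.033   0.1461] [ 0.4914 -0.182   0.0291] F [3.4 2.6 1. ] open 0.04286373384353594
scene gate_edge 0.66 th 0.66 err 2.5
scene gate_tab 0.76 th 0.77 err 1.6
side gate_edge 0.78 th 0.84 err 1.0
side gate_tab 0.74 th 0.0 err 22.4
```

Emit:
send_rows(
  moves=[-0.074,-0.03,0,0,0,0,0,-0.074,-0.03,0,0,0,0,0,0,0,0,0,0,0,0],
)

```text
time: 8.72
ee_pos: [0.4877, -0.1833, 0.0287]
tcp_rot: [180.0, -0.0, 111.8]
wrist_force: [3.4, 2.6, 1.2]
opening: 0.043
grasp_force: 2.0
```

```bash
python3 - <<'E'
from h import *
p=np.load("p.npy"); st(p); gate_angle(p)
out=[]
for n in("side","scene"):
    c=bot.camera(n); im=cv2.cvtColor(c["color"],cv2.COLOR_RGB2BGR)
    im=cv2.resize(im[165:275,150:300],None,fx=2.6,fy=2.6,interpolation=cv2.INTER_CUBIC)
    for t,col in((.75,(0,0,255)),(.95,(0,255,0)),(1.15,(255,0,0))):
        a,b=[((proj(c,w(p,gate(p,t,y)))-[150,165])*2.6).round().astype(int) for y in(.175,-.05)]
        for e in(a,b): cv2.circle(im,tuple(map(int,e)),3,col,1)
    out.append(im)
cv2.imwrite("pics/g1.png",cv2.hconcat(out))
E
```

```text
8.725 local [-0.0369  0.1463] [ 0.4877 -0.1833  0.0287] F [3.4 2.6 1.2] open 0.04302407053228567
scene gate_edge 0.83 th 0.78 err 2.6
scene gate_tab 0.73 th 0.74 err 2.1
side gate_edge 0.6 th 0.88 err 1.8
side gate_tab 0.68 th 0.76 err 1.2
```

View pics/g1.png

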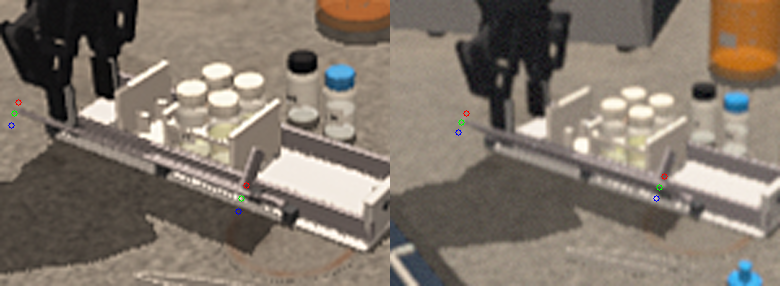

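The gate corners lie near the 0.95 rad marks and the tab stands clear of the lane. I add 1.5 mm and start towards the plate.

Emit:
send_rows(
  moves=[-0.056,-0.022,0,0,0,0,0,0.045,-0.111,0,0,0,0,0,0.045,-0.111,0,0,0,0,0,0.045,-0.111,0,0,0,0,0,0.045,-0.111,0,0,0,0,0,0.045,-0.111,0,0,0,0,0,0.045,-0.111,0,0,0,0,0,0.045,-0.111,0,0,0,0,0],
)

```text
time: 10.28
ee_pos: [0.4939, -0.203, 0.0288]
tcp_rot: [-180.0, -0.1, 111.8]
wrist_force: [-0.1, 7.3, 4.6]
opening: 0.0426
grasp_force: 3.7
```

Emit:
send_rows(
  moves=[0.045,-0.111,0,0,0,0,0,0.045,-0.111,0,0,0,0,0,0.045,-0.111,0,0,0,0,0],
)

```text
time: 10.65
ee_pos: [0.4973, -0.2113, 0.0288]
tcp_rot: [-180.0, -0.1, 111.8]
wrist_force: [-0.5, 7.1, 4.1]
opening: 0.0428
grasp_force: 3.7
```

```bash
python3 - <<'E'
from h import *
p=np.load("p.npy"); st(p); gate_angle(p)
c=bot.camera("wrist"); 
for n in("scene","side"):
    c=bot.camera(n)
    for q,z in(("push_plate",.029),("rack",.004)):
        for r in bot.landmark_of(n,q)[:1]: print(n,q,round(r["p"],2),np.round(loc(p,atz(c,r["pixel"],z)),4))
c=bot.camera("side"); a=cv2.resize(cv2.cvtColor(c["color"],cv2.COLOR_RGB2BGR)[170:270,150:290],(490,350),interpolation=cv2.INTER_CUBIC)
c=bot.camera("wrist"); b=cv2.resize(cv2.cvtColor(c["color"],cv2.COLOR_RGB2BGR)[60:384,130:386],(300,350))
cv2.imwrite("pics/g2.png",cv2.hconcat([a,b]))
E
```

```text
10.65 local [-0.0384  0.1167] [ 0.4973 -0.2113  0.0288] F [-0.5  7.1  4.1] open 0.042778624222686495
scene gate_edge 0.64 th 0.97 err 3.4
scene gate_tab 0.73 th 0.88 err 1.1
side gate_edge 0.91 th 0.89 err 3.3
side gate_tab 0.66 th 0.63 err 2.4
scene push_plate 0.59 [-0.0164  0.1031]
scene rack 0.63 [-0.0037  0.0108]
side push_plate 0.68 [0.0084 0.1091]
side rack 0.71 [0.0072 0.016 ]
```

View pics/g2.png

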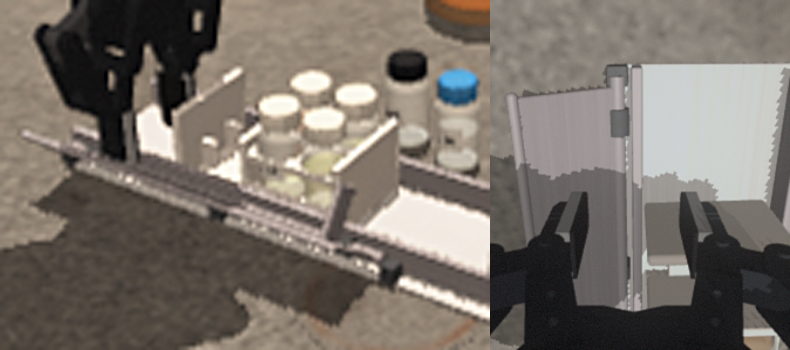

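```bash
python3 - <<'E'
from h import *
p=np.load("p.npy"); c=bot.camera("side")
for t in(.75,.85,.95,1.05):
    T=lambda r,d:w(p,(-.047+d*np.cos(t)-r*np.sin(t),-.035,.014+r*np.cos(t)+d*np.sin(t)))
    print(t,[np.round((proj(c,X)-[150,170])*3.5).astype(int).tolist() for X in(T(.02,.033),T(.036,.033),w(p,gate(p,t,.175)),w(p,gate(p,t,-.05)))])
print("front",[np.round((proj(c,w(p,X))-[150,170])*3.5).astype(int).tolist() for X in((-.033,-.0143,.05),(-.033,-.0143,.006),(.033,-.0143,.05))])
E
```

```text
0.75 [[355, 183], [343, 173], [24, 120], [332, 232]]
0.85 [[351, 184], [338, 178], [21, 127], [328, 240]]
0.95 [[347, 187], [332, 183], [18, 135], [325, 249]]
1.05 [[343, 190], [327, 189], [16, 142], [322, 258]]
front [[328, 171], [331, 237], [393, 121]]
```

θ is about 0.9 and the rack's front is about 19 mm short of the tab, moving with the finger. I keep pushing at a steady 32 mm/s.

Emit:
send_rows(
  moves=[0.06,-0.148,0,0,0,0,0,0.06,-0.148,0,0,0,0,0,0.06,-0.148,0,0,0,0,0,0.06,-0.148,0,0,0,0,0,0.06,-0.148,0,0,0,0,0,0.06,-0.148,0,0,0,0,0,0.06,-0.148,0,0,0,0,0,0.06,-0.148,0,0,0,0,0],
)

```text
time: 12.6
ee_pos: [0.5094, -0.241, 0.0287]
tcp_rot: [-180.0, -0.0, 111.8]
wrist_force: [0.2, 6.6, 4.7]
opening: 0.0429
grasp_force: 3.8
```

Emit:
send_rows(
  moves=[0.06,-0.148,0,0,0,0,0,0.06,-0.148,0,0,0,0,0,0.06,-0.148,0,0,0,0,0,0.06,-0.148,0,0,0,0,0,0.06,-0.148,0,0,0,0,0,0.06,-0.148,0,0,0,0,0,0.06,-0.148,0,0,0,0,0,0.06,-0.148,0,0,0,0,0],
)

```text
time: 13.6
ee_pos: [0.5214, -0.2705, 0.0287]
tcp_rot: [-180.0, -0.1, 111.8]
wrist_force: [-1.6, 7.1, 4.7]
opening: 0.0428
grasp_force: 3.9
```

```bash
python3 - <<'E'
from h import *
p=np.load("p.npy"); st(p); gate_angle(p)
E
```

```text
13.6 local [-0.0382  0.0528] [ 0.5214 -0.2705  0.0287] F [-1.6  7.1  4.7] open 0.04277096924485508
scene gate_edge 0.7 th 0.93 err 4.6
scene gate_tab 0.69 th 0.84 err 2.0
side gate_edge 0.78 th 1.01 err 0.7
side gate_tab 0.81 th 0.8 err 0.9
wrist gate_edge 0.89 th 0.78 err 5.7
```

Emit:
send_rows(
  moves=[0.06,-0.148,0,0,0,0,0,0.06,-0.148,0,0,0,0,0,0.06,-0.148,0,0,0,0,0,0.06,-0.148,0,0,0,0,0,0.06,-0.148,0,0,0,0,0,0.06,-0.148,0,0,0,0,0,0.06,-0.148,0,0,0,0,0,0.045,-0.111,0,0,0,0,0],
)

```text
time: 15.05
ee_pos: [0.5329, -0.2991, 0.0287]
tcp_rot: [-180.0, -0.1, 111.8]
wrist_force: [-0.3, 7.4, 4.8]
opening: 0.0428
grasp_force: 4.0
```

Emit:
send_rows(
  moves=[0.03,-0.074,0,0,0,0,0,0.022,-0.055,0,0,0,0,0,0.015,-0.037,0,0,0,0,0],
)

```text
time: 15.42
ee_pos: [0.5346, -0.3032, 0.0288]
tcp_rot: [-180.0, -0.1, 111.8]
wrist_force: [-0.8, 7.4, 5.2]
opening: 0.0428
grasp_force: 3.9
```

Emit:
send_rows(
  moves=[0.015,-0.037,0,0,0,0,0,0.015,-0.037,0,0,0,0,0],
)

```text
time: 15.68
ee_pos: [0.5353, -0.3049, 0.0287]
tcp_rot: [-180.0, -0.1, 111.8]
wrist_force: [-0.7, 7.6, 4.6]
opening: 0.0428
grasp_force: 3.9
```

Emit:
send_rows(
  moves=[0.015,-0.037,0,0,0,0,0,0.015,-0.037,0,0,0,0,0],
)

```text
time: 15.92
ee_pos: [0.5358, -0.306, 0.0288]
tcp_rot: [-180.0, -0.2, 111.8]
wrist_force: [-3.3, 13.1, 8.9]
opening: 0.0428
grasp_force: 7.5
```

Emit:
send_rows(
  moves=[0.015,-0.037,0,0,0,0,0,0.015,-0.037,0,0,0,0,0],
)

```text
time: 16.18
ee_pos: [0.5358, -0.3062, 0.0288]
tcp_rot: [-180.0, -0.4, 111.9]
wrist_force: [-7.1, 22.2, 13.7]
opening: 0.0427
grasp_force: 12.6
```

The force jumped at TCP y ≈ 14 mm, where home is expected, so the rack is against the stop. I back off slightly with the gate still held, then look.

Emit:
send_rows(
  moves=[-0.03,0.074,0,0,0,0,0,-0.03,0.074,0,0,0,0,0,-0.045,0.111,0,0,0,0,0,0,0,0,0,0,0,0],
)

```text
time: 16.68
ee_pos: [0.5348, -0.3033, 0.0291]
tcp_rot: [180.0, 0.1, 111.8]
wrist_force: [3.4, -1.7, 3.0]
opening: 0.0426
grasp_force: 2.0
```

```bash
python3 - <<'E'
from h import *
p=np.load("p.npy"); st(p); gate_angle(p)
for n in("scene","side"):
    c=bot.camera(n)
    for q,z in(("push_plate",.029),("rack",.004)):
        for r in bot.landmark_of(n,q)[:1]: print(n,q,round(r["p"],2),np.round(loc(p,atz(c,r["pixel"],z)),4))
c=bot.camera("side"); a=cv2.resize(cv2.cvtColor(c["color"],cv2.COLOR_RGB2BGR)[170:270,190:330],(490,350),interpolation=cv2.INTER_CUBIC)
c=bot.camera("wrist"); b=cv2.resize(cv2.cvtColor(c["color"],cv2.COLOR_RGB2BGR)[60:384,130:386],(300,350))
cv2.imwrite("pics/g3.png",cv2.hconcat([a,b]))
E
```

```text
16.675 local [-0.038   0.0174] [ 0.5348 -0.3033  0.0291] F [ 3.4 -1.7  3. ] open 0.042609710726578855
scene gate_edge 0.65 th 0.0 err 32.0
scene gate_tab 0.79 th 0.9400000000000001 err 0.2
side gate_edge 0.75 th 0.93 err 1.2
side gate_tab 0.58 th 0.62 err 0.7
wrist gate_edge 0.82 th 0.79 err 3.5
scene push_plate 0.91 [-0.0065  0.0039]
scene rack 0.72 [ 0.0047 -0.0793]
side push_plate 0.72 [-0.0076 -0.0084]
side rack 0.88 [ 0.0045 -0.0899]
```

View pics/g3.png

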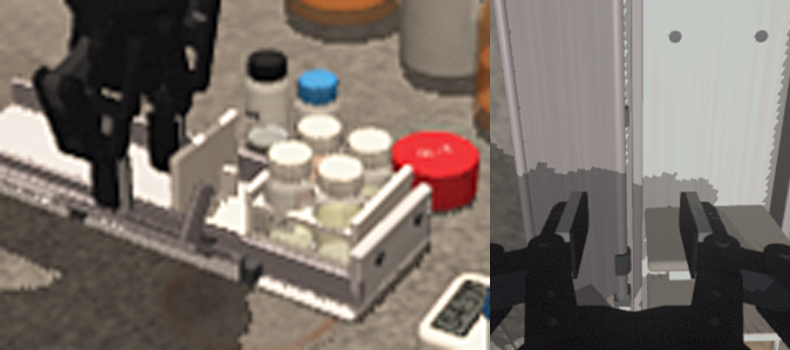

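```bash
python3 - <<'E'
from h import *
p=np.load("p.npy"); c=bot.camera("side")
P=lambda *X:np.round((proj(c,w(p,X))-[190,170])*3.5,1).tolist()
for d in(0,.003,.006): print(d,"front top",P(-.033,-.117+d,.05),P(.033,-.117+d,.05),"plate back top",P(-.033,.003+d,.054),P(.033,.003+d,.054))
print("stop lane top",P(-.0355,-.117,.038),P(.0355,-.117,.038))
E
```

```text
0 front top [349.1, 225.7] [409.2, 169.0] plate back top [162.5, 156.4] [228.9, 107.3]
0.003 front top [344.1, 224.0] [404.3, 167.5] plate back top [158.2, 154.9] [224.7, 106.0]
0.006 front top [339.1, 222.3] [399.5, 166.0] plate back top [153.9, 153.5] [220.5, 104.7]
stop lane top [346.3, 247.2] [410.6, 185.3]
```

Projections match the rack at home and the gate held at about 0.9 rad. I let the gate close under the finger, then lift.

Emit:
send_rows(
  moves=[-0.045,0.111,0,0,0,0,0,0.148,0.06,0,0,0,0,0,0.148,0.06,0,0,0,0,0,0.148,0.06,0,0,0,0,0,0.148,0.06,0,0,0,0,0,0.148,0.06,0,0,0,0,0,0.148,0.06,0,0,0,0,0,0.148,0.06,0,0,0,0,0],
)

```text
time: 18.58
ee_pos: [0.5593, -0.2893, 0.0286]
tcp_rot: [-180.0, -0.0, 111.8]
wrist_force: [0.4, 0.1, 0.0]
opening: 0.0423
grasp_force: 0.5
```

Emit:
send_rows(
  moves=[0.08,0.03,0,0,0,0,0,0,0,0,0,0,0,0,0,0,0,0,0,0,0],
)

```text
time: 18.95
ee_pos: [0.5609, -0.2888, 0.0286]
tcp_rot: [-180.0, -0.0, 111.8]
wrist_force: [0.2, -0.8, -0.3]
opening: 0.0429
grasp_force: 0.0
```

```bash
python3 - <<'E'
from h import *
p=np.load("p.npy"); st(p); gate_angle(p)
E
```

```text
18.95 local [-0.0083  0.0211] [ 0.5609 -0.2888  0.0286] F [ 0.2 -0.8 -0.3] open 0.04290079224682327
scene gate_edge 0.98 th 0.0 err 3.1
scene gate_tab 0.76 th 0.0 err 3.2
side gate_edge 0.97 th 0.04 err 0.2
side gate_tab 0.97 th 0.0 err 1.5
wrist gate_edge 0.6 th 0.0 err 7.1
wrist gate_tab 0.88 th 0.0 err 7.4
```

The gate is shut and no force is felt. Lifting away.

Emit:
send_rows(
  moves=[0,0,0.4,0,0,0,0,0,0,0.7,0,0,0,0,0,0,1,0,0,0,0,0,0,1,0,0,0,0,0,0,1,0,0,0,0,0,0,1,0,0,0,0,0,0,1,0,0,0,0,0,0,0,0,0,0,0],
)

```text
time: 20.4
ee_pos: [0.5621, -0.2892, 0.1848]
tcp_rot: [179.8, 0.2, 111.8]
wrist_force: [0.4, -0.2, 0.8]
opening: 0.0427
grasp_force: 0.0
```

```bash
python3 - <<'E'
from h import *
p=np.load("p.npy"); st(p); gate_angle(p)
c=bot.camera("side"); a=cv2.resize(cv2.cvtColor(c["color"],cv2.COLOR_RGB2BGR)[170:300,150:340],(500,342),interpolation=cv2.INTER_CUBIC)
c=bot.camera("wrist"); b=cv2.resize(cv2.cvtColor(c["color"],cv2.COLOR_RGB2BGR)[60:384,130:386],(300,342))
cv2.imwrite("pics/end.png",cv2.hconcat([a,b]))
E
```

```text
20.4 local [-0.0074  0.0202] [ 0.5621 -0.2892  0.1848] F [ 0.4 -0.2  0.8] open 0.042669691817540274
scene gate_edge 0.7 th 0.0 err 69.8
scene gate_tab 0.73 th 0.0 err 1.3
side gate_edge 0.96 th 0.0 err 2.3
side gate_tab 0.57 th 0.08 err 2.5
wrist gate_edge 0.67 th 0.0 err 7.4
wrist gate_tab 0.95 th 0.0 err 4.8
```

View pics/end.png

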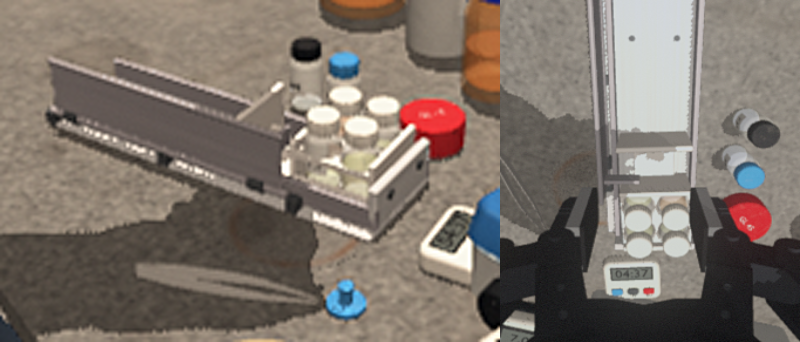

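The gate is upright, with its tab behind the vial block at wrist-crop pixel (625,181). The rack is at the stop, the bystanders are where they were, and the hand is clear.

```bash
python3 -c "
from workcell import bot
print(bot.job_done())"
```

```text
the job is handed in; nothing more can be done
None
```

The rack was pushed home against the end stop with the gate held open at about 0.9 rad, the gate then swung shut behind the vials, the other things look undisturbed, and I handed the job in about 20 s into the 40 s limit (no verdict was returned).

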